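Feed the screw-vial queue and rack the oldest vial

TASK

Slide the waiting screw vial along the aluminium lane into the clear covered queue, far enough that the oldest vial is pushed out at the other end and stands up against the end stop. Then lift that oldest vial out and set it, without dropping it, fully down into the one empty hole of the grey rack. Keep every vial upright, leave the others in the lane, and do not disturb the vials already in the rack or the other things on the bench.

Things in the scene. Friction and masses are not known exactly. Their poses are not given: they have to be found in the camera images.
- lane: Fixed aluminium channel along its own y (x across, z up). Origin on the bench, centre line, at the cover's entry. Floor 4 mm thick, y=-125 to 122 mm, 34 mm wide inside, side rails 4 mm thick, 8 mm above the bench. y<0: open trough. y=0 to 78: clear tunnel, open at both ends, cover 42 mm wide, underside 64, top 67 mm above the bench. y=78 to 118: open pick-up bay.
- lane_mouth (a point): Point on the lane floor, on the centre line, at the entry edge of the cover (lane y=0, 4 mm above the bench).
- lane_stop (a point): On the lane floor and centre line, at the inner face of the end stop (lane y=118 mm). The stop is a fixed wall 4 mm thick, its top 20 mm above the bench. With all four vials touching and the first at the stop, the last one's centre is at lane y=9.5 mm and its rear 6 mm outside the cover, so no finger need go under the cover.
- vial_oldest: Loose clear vial of screws, 40 to 85 g. Grey foot 31 mm in diameter, 16 mm tall; body and black cap above 27 mm in diameter; 56 mm tall in all. Origin: centre of its underside, z up. Starts at the head of the queue, wholly under the cover (centre at lane y=54 to 60 mm). In the lane the feet touch one another: push low, on the foot, or a vial may tip.
- vial_second: the same vial (40 to 85 g, 31 mm foot, 27 mm body, 56 mm tall, origin at the centre of its underside, z up); starts second in the queue, behind the oldest, under the cover.
- vial_third: the same vial (40 to 85 g, 31 mm foot, 27 mm body, 56 mm tall, origin at the centre of its underside, z up); starts third in the queue, half under the entry edge of the cover.
- vial_waiting: the same vial (40 to 85 g, 31 mm foot, 27 mm body, 56 mm tall, origin at the centre of its underside, z up); stands alone in the open trough, 60 to 105 mm before the cover's entry; the one to be pushed in.
- rack: Grey plastic rack block fixed to the bench, 56 x 164 x 24 mm (x, y, z), origin under its centre. Three blind round holes 34 mm in diameter in a row along its y, 52 mm apart (y=-52, 0, +52 mm), 18 mm deep: hole floors 6 mm above the bench. Two holes hold vials, one is empty; which one differs.
- pad: Thin light-brown cork disc, 26 mm across, lying on the floor of the empty hole (look only); origin at the centre of that hole's floor, 6 mm above the bench.
- vial_rack_a: the same vial (40 to 85 g, 31 mm foot, 27 mm body, 56 mm tall, origin at the centre of its underside, z up); stands in one of the rack's holes; leave alone.
- vial_rack_b: the same vial (40 to 85 g, 31 mm foot, 27 mm body, 56 mm tall, origin at the centre of its underside, z up); stands in another of the rack's holes; leave alone.
- screwdriver: Screwdriver, 160 mm, lying beyond the work; leave alone.
- paste_pot: Small closed pot, 40 mm across, 35 mm tall, origin under its centre; leave alone.
- battery: Flat black battery pack, 55 x 150 x 10 mm, origin under its centre; leave alone.

How it is judged:
By the outcome, as a careful person would: the job done as asked, in the order asked, and still so for the second after the job is handed in, with the robot touching nothing.
It also fails if it takes over 58 s, if anything falls off the work surface, if the arm or the gripper's body presses on something with over 40 N, if the wrist force passes 120 N, or if a joint passes its speed limit or range.

ROBOT

A 6-joint arm with a two-finger parallel gripper is mounted at the origin on the work surface. World frame = base frame: x ahead of the robot, y to its left, z up, the work surface at z = 0. Lengths are in m, angles in rad, forces in N, time in s.
With the tool pointing down it reaches from about 0.35 to 1 m from the base axis. Payload 7.1 kg.
Tool frame: the origin (TCP) lies at the very end of the fingers, on their centre line; the grasp point (between the pads) lies 19 mm behind it; z points along the fingers, y is the direction in which the jaws open and shut (so a half turn about z gives the same grasp; the last joint's range is limited). The gripper opens to 85 mm and grips with 20 to 120 N. Pads are 22 mm wide; open, the fingers measure 114 mm over their backs; the gripper's body (76 mm by 85 mm) begins 54 mm behind the grasp point. The pads swing forward as they close: fully open they stand 13 mm farther back than shut.
Start: joints at [-1.364, 0.423, 1.63, -0, 1.089, -0.019], TCP at [0.14, -0.609, 0.231] pointing down, gripper open.
Joint ranges: [-3, 3], [-0.9, 2.11], [0.09, 2.58], [-1.31, 4.45], [0.11, 2.69], [-2.54, 2.54]. Speed limits (rad/s): [2.39, 2.39, 3.01, 3.14, 3.14, 3.14].

INTERFACE

Orientations are given as a rotation vector (axis times angle).
In Python, from cell import bot gives the robot as it stands.
- The arm moves only by the tool drive_tool, never from a script. Its argument "motion" is a list of rows, each a list of 5 numbers: the shift along the world's x, y, z in mm, then the turn about the world's z in rad, then the closure in counts, from 0 (fully open) to 255 (shut). A call has exactly 10 rows; each row is the pose to reach, as a shift and turn from the pose commanded when the call began; what a row does not reach only later rows make up. A row lasts 1/12 s, in which the tool goes at most 41.7 mm and 7.16 degrees, less where a joint would pass 70% of its speed; a pose out of reach is approached as far as the arm can. A call with a gripper value outside its range is refused whole. The fingers move at their own pace and stop on an object; "force" is the grip in N (left out, the last holds). Time passes only in rows, so rows that repeat a pose let the fingers close, or fill a call up. It gives the time, the measured TCP pose, the force and the opening at its end, in the units of the state.
- bot.observe(): the state, without advancing time (a new reading comes with each control period).
- bot.get_image(name): name is "scene" or "top"; returns the picture (384x512x3 uint8, red, green, blue); there is no depth.
- bot.camera_params(name): a dict with "vertical_fov" (degrees; the focal length in pixels is half the picture's height over the tangent of half this angle, whatever the lens; pixels are square), "cx", "cy" (the principal point, pixels), "eye" and "attitude" of the camera in the world. Camera axes: x right, y up, looking along -z (the intrinsics and any distortion apply to the point x, -y, -z); pixel columns grow to the right and rows downward; lengths in m; the calibration is good to about 2 mm. A picture is of the moment at which its call begins. camera_params takes no time and is no camera call.
- bot.hand_in(): hands the job in, once; it reports no verdict.
The state is a dict: "t": time; "joint_pos": joint angles; "joint_vel": joint speeds; "joint_torque": joint torques, N m; "tcp_pos": TCP position; "orientation": TCP orientation; "contact_force": force on the tool from outside, world axes, zero at the start; "torque": the same for the moment, N m; "gripper_width": opening from 0.0 (shut) to 1.0 (fully open).
Only numpy, scipy, OpenCV 4.12 (cv2) and the standard library are available. Lean on these libraries where they do the work, as an engineer would, in place of code of your own. Each camera call takes 0.05 s, during which the arm holds its last target. There are 200 camera calls.

## Working session

There is one attempt and no reset: what is moved stays moved. The work goes in short steps, Python scripts to look and compute and a tool call to move; the robot and the scene stay as the last step left them, time stands still between calls to the robot, and variables do not carry over. Pictures are saved under pics/ and viewed, about 8 in all and at most 12, crops included, and the job is handed in when it is done.

Besides the shell and the picture viewer there is one more tool, called after "Call:" as a command line: name --pt "numbers of a row" for each row, then --argument value for the rest. drive_tool: Moves the arm, as the interface text tells. Its arguments: {"type":"object","properties":{"motion":{"type":"array","items":{"type":"array","items":{"type":"number"}}},"force":{"type":"number"}},"required":["motion"]}

```bash
mkdir -p pics; python3 - <<'E'
from cell import bot
import cv2
for n in("scene","top"):
    print(bot.camera_params(n)); cv2.imwrite(f"pics/{n}0.png",cv2.cvtColor(bot.get_image(n),cv2.COLOR_RGB2BGR))
print(bot.observe())
E
```

```text
{'vertical_fov': 52.02485223965461, 'cx': 249.7260504592549, 'cy': 190.90819262883562, 'eye': array([0.97591102, 0.38931511, 0.77489713]), 'attitude': array([0.30115793, 0.7866445 , 2.32548647])}
{'vertical_fov': 50.680115631636234, 'cx': 251.55754908512273, 'cy': 194.394658639477, 'eye': array([ 0.4532788 , -0.0125531 ,  0.82959329]), 'attitude': array([ 0.15611484, -0.1632992 , -1.64113827])}
{'t': 0.1, 'joint_pos': array([-1.36398989e+00,  4.23772426e-01,  1.63062248e+00,  5.21771672e-06,
        1.08861330e+00, -1.90186080e-02]), 'joint_vel': array([-0.00042883, -0.00304406, -0.00160238,  0.00113567,  0.00094413,
       -0.00058058]), 'joint_torque': array([ 1.32155743e-03, -5.58427763e+01, -2.82443994e+01, -5.00411863e-05,
        2.96765102e-03, -2.68325914e-05]), 'tcp_pos': array([ 0.13985556, -0.60863375,  0.23061493]), 'orientation': array([-3.12018712e+00, -3.53809257e-01,  2.01153269e-04]), 'contact_force': array([-0.00629256,  0.27352172,  0.43543784]), 'torque': array([ 0.02164822, -0.04176168,  0.0260632 ]), 'gripper_width': 0.9998755066194195}
```

View pics/top0.png

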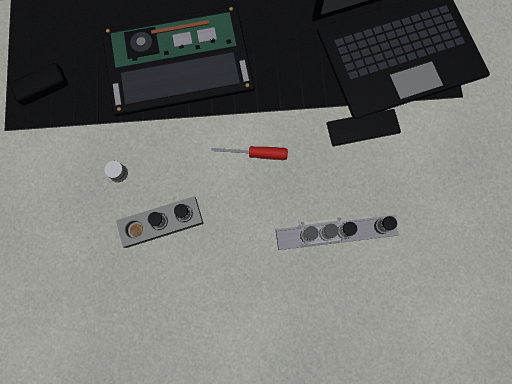

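View pics/scene0.png

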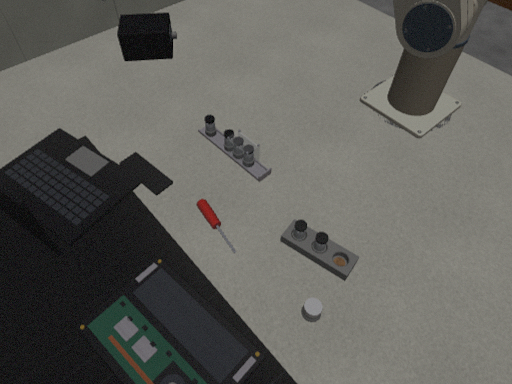

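The top view shows the lane from about (277,240) (stop end) to (398,226), with the waiting vial at (389,223). The rack is at (160,222), and its empty hole with the cork is at (135,230). Next I'll enlarge both for measuring.

```bash
cat > h.py <<'E'
import numpy as np, cv2
from scipy.spatial.transform import Rotation as R
from cell import bot
def cam(n):
    p=bot.camera_params(n); f=192/np.tan(np.radians(p['vertical_fov']/2))
    return p,f,R.from_rotvec(p['attitude']).as_matrix()
def ray(n,uv):
    p,f,M=cam(n); uv=np.atleast_2d(uv).astype(float)
    d=np.c_[(uv[:,0]-p['cx'])/f,-(uv[:,1]-p['cy'])/f,-np.ones(len(uv))]@M.T
    return p['eye'],d
def plane(n,uv,z):
    e,d=ray(n,uv); return e+d*((z-e[2])/d[:,2])[:,None]
def proj(n,X):
    p,f,M=cam(n); c=(np.atleast_2d(X)-p['eye'])@M
    return np.c_[p['cx']-f*c[:,0]/c[:,2],p['cy']+f*c[:,1]/c[:,2]]
def tri(ua,ub):
    (e1,d1),(e2,d2)=ray("top",ua),ray("scene",ub); out=[]
    for a,b in zip(d1,d2):
        s=np.linalg.lstsq(np.c_[a,-b],e2-e1,rcond=None)[0]
        p,q=e1+a*s[0],e2+b*s[1]; out.append(np.r_[(p+q)/2,np.linalg.norm(p-q)])
    return np.array(out)
def grab(n,f):
    im=cv2.cvtColor(bot.get_image(n),cv2.COLOR_RGB2BGR); cv2.imwrite(f"pics/{f}.png",im); return im
E
python3 - <<'E'
from h import *
t=cv2.imread("pics/top0.png"); s=cv2.imread("pics/scene0.png")
def crop(im,x,y,w,h,k): 
    o=cv2.resize(im[y:y+h,x:x+w],None,fx=k,fy=k,interpolation=cv2.INTER_CUBIC); return cv2.convertScaleAbs(o,alpha=1.4)
A=crop(t,268,205,140,50,5); B=crop(t,110,190,100,60,3.5) ; 
C=crop(s,190,105,90,80,3.5); D=crop(s,275,210,90,75,3.5)
o=np.zeros((600,800,3),np.uint8)
def put(i,x,y): h,w=i.shape[:2]; h=min(h,600-y);w=min(w,800-x); o[y:y+h,x:x+w]=i[:h,:w]
put(A,0,0);put(C,0,255);put(D,320,255);
cv2.imwrite("pics/c1.png",o)
o[:]=0; put(crop(t,110,190,100,60,8),0,0); cv2.imwrite("pics/c2.png",o[:480])
E
```

```text
(no output)
```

View pics/c1.png

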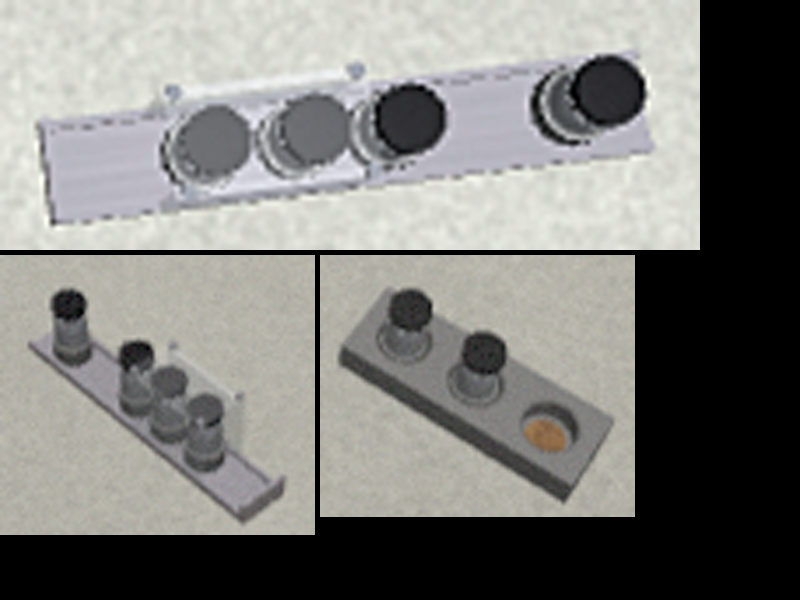

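View pics/c2.png

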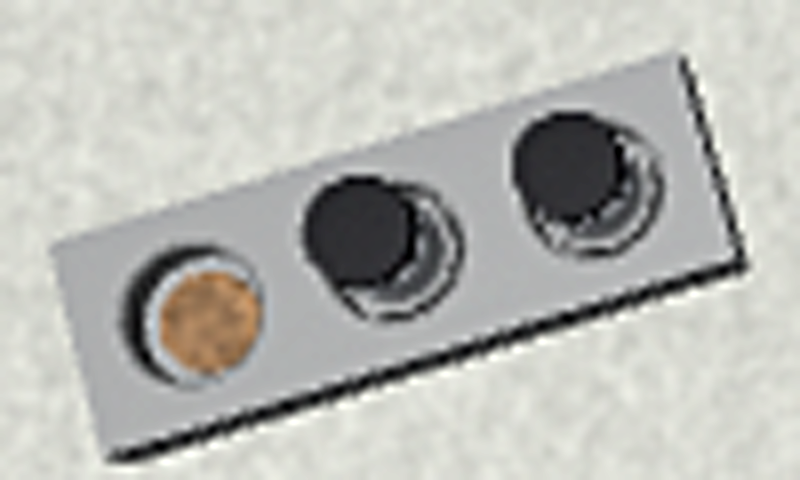

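The crops show the oldest vial's cap at (214,140), the second at (318,130), the third at (411,119) and the waiting one at (609,91), all in 5x crop coordinates. The bay and the lane end are on the left. The cork hole in the 8x rack crop is at (193,315), with the cork at (211,322).

```bash
python3 - <<'E'
from h import *
np.set_printoptions(precision=4,suppress=True)
def c5(p,o=(268,205),k=5): return (np.array(p,float)+.5)/k-.5+np.array(o)
caps=plane("top",c5([(214,140),(318,130),(411,119),(609,91)]),.060); print("caps old..wait\n",caps)
stop=plane("top",c5([(40,122),(53,224)]),.020); print("stop corners",stop, np.linalg.norm(stop[0]-stop[1]))
ent=plane("top",c5([(637,50),(654,151)]),.008); print("entry corners",ent,np.linalg.norm(ent[0]-ent[1]))
a=ent.mean(0)[:2];b=stop.mean(0)[:2];L=np.linalg.norm(b-a);u=(b-a)/L;n=np.array([u[1],-u[0]])
print("len",L,"u",u,"mouth est",a+u*.125, b-u*.122)
d=np.polyfit(caps[:,1],caps[:,0],1);print("cap line slope",d,"lane slope",u[0]/u[1])
for c in caps: print("s,off",(c[:2]-a)@u-.125,(c[:2]-a)@n)
k=lambda p:c5(p,(110,190),8)
print("rackcorn",plane("top",k([(52,244),(678,50),(740,262),(108,458)]),.024))
print("hole",plane("top",k([(193,315)]),.024),"cork",plane("top",k([(211,322)]),.006),"caps",plane("top",k([(361,231),(569,165)]),.062))
hs=lambda p,ox:(np.array(p,float)-[ox,255]+.5)/3.5-.5
print("scene: wait,third,second,old",plane("scene",hs([(69,299),(136,350),(170,376),(205,404)],0)+[190,105],.060))
print("scene cork",plane("scene",hs([(547,436)],320)+[275,210],.006),"hole",plane("scene",hs([(550,428)],320)+[275,210],.024))
print("scene rackcaps",plane("scene",hs([(410,305),(485,348)],320)+[275,210],.062))
im=cv2.imread("pics/top0.png");hsv=cv2.cvtColor(im,cv2.COLOR_BGR2HSV)
m=cv2.inRange(hsv,(5,80,60),(25,255,255));m[:, :110]=0;m[:,210:]=0;m[:190]=0;m[250:]=0
y,x=np.nonzero(m);print("cork mask",len(x),x.mean(),y.mean(),plane("top",[(x.mean(),y.mean())],.006))
E
```

```text
caps old..wait
 [[ 0.5276 -0.1279  0.06  ]
 [ 0.5284 -0.1677  0.06  ]
 [ 0.5298 -0.2035  0.06  ]
 [ 0.5347 -0.2801  0.06  ]]
stop corners [[ 0.544  -0.0652  0.02  ]
 [ 0.5031 -0.0668  0.02  ]] 0.04084274351370218
entry corners [[ 0.5561 -0.312   0.008 ]
 [ 0.5146 -0.3128  0.008 ]] 0.041510975882079325
len 0.246690926098139 u [-0.0477  0.9989] mouth est [ 0.5294 -0.1875] [ 0.5294 -0.1879]
cap line slope [-0.0482  0.5207] lane slope -0.04775009341083213
s,off 0.059650424535137386 0.0010805839139031448
s,off 0.019843309681525922 -5.1446650526483947e-05
s,off -0.015943998472760706 -0.00029028938092331524
s,off -0.09269719025930967 0.0009293997455971754
rackcorn [[0.5858 0.2522 0.024 ]
 [0.6233 0.0934 0.024 ]
 [0.5681 0.0805 0.024 ]
 [0.5314 0.2389 0.024 ]]
hole [[0.5653 0.2173 0.024 ]] cork [[0.5656 0.2179 0.006 ]] caps [[0.5771 0.166  0.062 ]
 [0.5892 0.1158 0.062 ]]
scene: wait,third,second,old [[ 0.5344 -0.2822  0.06  ]
 [ 0.5301 -0.2058  0.06  ]
 [ 0.5281 -0.1688  0.06  ]
 [ 0.527  -0.131   0.06  ]]
scene cork [[0.5639 0.2173 0.006 ]] hole [[0.568  0.2189 0.024 ]]
scene rackcaps [[0.5904 0.1156 0.062 ]
 [0.5779 0.1665 0.062 ]]
cork mask 116 135.68965517241378 229.64655172413794 [[0.566  0.2184 0.006 ]]
```

Call:
drive_tool --pt "28 20 0 0.1 255" --pt "56 41 0 0.2 255" --pt "84 61 0 0.3 255" --pt "112 82 0 0.4 255" --pt "140 102 0 0.5 255" --pt "168 123 0 0.6 255" --pt "196 143 0 0.7 255" --pt "224 164 0 0.8 255" --pt "252 184 0 0.9 255" --pt "280 204 0 1.0 255" --force 40

```text
t: 0.93
tcp_pos: [0.421, -0.4037, 0.231]
orientation: [-2.565, -1.813, 0.0]
contact_force: [-0.2, -0.2, -0.3]
gripper_width: -0.001
```

Call:
drive_tool --pt "28 20 0 0.1 255" --pt "56 41 0 0.2 255" --pt "84 61 0 0.3 255" --pt "112 82 0 0.393 255" --pt "115.7 84.7 -20 0.393 255" --pt "115.7 84.7 -45 0.393 255" --pt "115.7 84.7 -75 0.393 255" --pt "115.7 84.7 -100 0.393 255" --pt "115.7 84.7 -110 0.393 255" --pt "115.7 84.7 -110 0.393 255"

```text
t: 1.77
tcp_pos: [0.5338, -0.3193, 0.1184]
orientation: [-2.164, -2.27, 0.002]
contact_force: [-1.2, -0.4, -0.2]
gripper_width: 0.001
```

```bash
python3 - <<'E'
from h import *
s=grab("scene","s2");t=grab("top","t2")
o=bot.observe();print(o['tcp_pos'],R.from_rotvec(o['orientation']).as_matrix()[:2,0],o['joint_pos'])
a=cv2.resize(s[60:190,170:300],None,fx=4,fy=4,interpolation=2)
print(proj("scene",[o['tcp_pos']]),proj("top",[o['tcp_pos']]))
cv2.imwrite("pics/c3.png",cv2.convertScaleAbs(a,alpha=1.3))
E
```

```text
[ 0.53591387 -0.3206875   0.12179546] [-0.04784763  0.99885464] [-5.58289266e-01  5.58360232e-01  1.69861032e+00 -9.76891990e-06
  8.84486305e-01 -6.06148982e-01]
[[198.13182888  91.7142187 ]] [[423.78298944 215.75918232]]
```

View pics/c3.png

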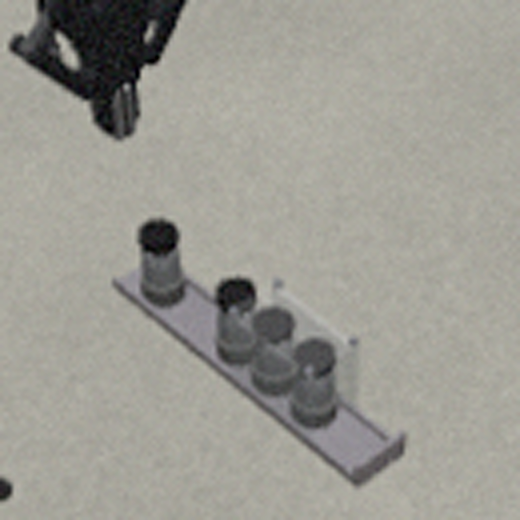

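The fingertips at crop (116,135) match the projected TCP to within 2 px. They are behind the waiting vial and in line with the lane, so I'll go down and start pushing.

Call:
drive_tool --pt "0 0 -20 0 255" --pt "0 0 -45 0 255" --pt "0 0 -70 0 255" --pt "0 0 -90 0 255" --pt "0 0 -100 0 255" --pt "0 0 -105 0 255" --pt "0 0 -108 0 255" --pt "0 0 -110 0 255" --pt "0 0 -110 0 255" --pt "0 0 -110 0 255"

```text
t: 2.7
tcp_pos: [0.5363, -0.3208, 0.0124]
orientation: [2.166, 2.273, 0.001]
contact_force: [-0.2, -0.1, 0.1]
gripper_width: -0.001
```

Call:
drive_tool --pt "-0.1 2 0 0 255" --pt "-0.2 5 0 0 255" --pt "-0.4 8 0 0 255" --pt "-0.5 11 0 0 255" --pt "-0.7 14 0 0 255" --pt "-0.8 17 0 0 255" --pt "-1.0 20 0 0 255" --pt "-1.1 23 0 0 255" --pt "-1.2 26 0 0 255" --pt "-1.4 29 0 0 255"

```text
t: 3.53
tcp_pos: [0.5343, -0.2911, 0.0113]
orientation: [2.167, 2.274, 0.0]
contact_force: [-0.8, -0.5, 0.3]
gripper_width: -0.002
```

Call:
drive_tool --pt "-0.1 3 0 0 255" --pt "-0.3 6 0 0 255" --pt "-0.4 9 0 0 255" --pt "-0.6 12 0 0 255" --pt "-0.7 15 0 0 255" --pt "-0.9 18 0 0 255" --pt "-1.0 21 0 0 255" --pt "-1.1 24 0 0 255" --pt "-1.3 27 0 0 255" --pt "-1.4 30 0 0 255"

```text
t: 4.37
tcp_pos: [0.5328, -0.2611, 0.0113]
orientation: [-2.168, -2.274, -0.0]
contact_force: [0.0, 0.6, 0.9]
gripper_width: 0.001
```

Call:
drive_tool --pt "-0.1 3 0 0 255" --pt "-0.3 6 0 0 255" --pt "-0.4 9 0 0 255" --pt "-0.6 12 0 0 255" --pt "-0.7 15 0 0 255" --pt "-0.9 18 0 0 255" --pt "-1.0 21 0 0 255" --pt "-1.1 24 0 0 255" --pt "-1.3 27 0 0 255" --pt "-1.4 30 0 0 255"

```text
t: 5.2
tcp_pos: [0.5314, -0.2311, 0.0113]
orientation: [2.167, 2.274, -0.0]
contact_force: [0.3, -1.7, -0.0]
gripper_width: -0.003
```

Call:
drive_tool --pt "-0.1 2 0 0 255" --pt "-0.2 4 0 0 255" --pt "-0.3 6 0 0 255" --pt "-0.4 8 0 0 255" --pt "-0.5 10 0 0 255" --pt "-0.6 12 0 0 255" --pt "-0.7 14 0 0 255" --pt "-0.8 16 0 0 255" --pt "-0.8 17 0 0 255" --pt "-0.8 17 0 0 255"

```text
t: 6.03
tcp_pos: [0.5306, -0.2141, 0.0113]
orientation: [-2.167, -2.274, -0.0]
contact_force: [1.2, -0.1, 1.1]
gripper_width: -0.001
```

```bash
python3 - <<'E'
from h import *
s=grab("scene","s3");t=grab("top","t3");print(bot.observe()['tcp_pos'],bot.observe()['contact_force'])
k=lambda im,x,y,w,h,f:cv2.convertScaleAbs(cv2.resize(im[y:y+h,x:x+w],None,fx=f,fy=f,interpolation=2),alpha=1.4)
o=np.zeros((600,800,3),np.uint8);o[:250,:700]=k(t,268,205,140,50,5);o[255:575,:400]=k(s,190,105,100,80,4)
cv2.imwrite("pics/c4.png",o)
E
```

```text
[ 0.53052203 -0.21419666  0.01124598] [ 0.35375805  0.56667499 -0.79569461]
```

View pics/c4.png

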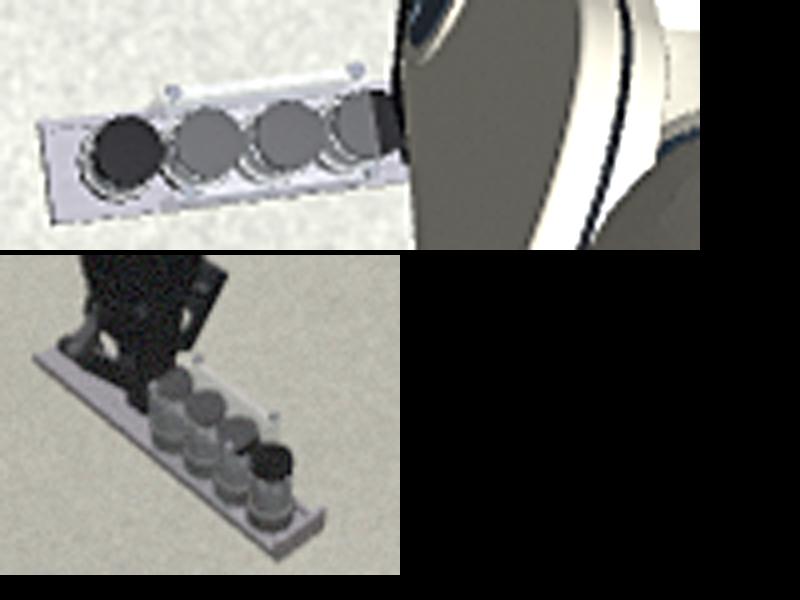

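The vials are upright and in contact. The oldest one's cap at (128,151) puts it at lane y≈93, about 10 mm short of the stop.

Call:
drive_tool --pt "0 1 0 0 255" --pt "-0.1 2 0 0 255" --pt "-0.1 3 0 0 255" --pt "-0.2 4 0 0 255" --pt "-0.2 5 0 0 255" --pt "-0.3 6 0 0 255" --pt "-0.3 7 0 0 255" --pt "-0.4 7.5 0 0 255" --pt "-0.4 8 0 0 255" --pt "-0.4 8 0 0 255"

```text
t: 6.97
tcp_pos: [0.5302, -0.2063, 0.0113]
orientation: [-2.167, -2.274, -0.0]
contact_force: [0.0, -0.4, 0.8]
gripper_width: 0.002
```

Call:
drive_tool --pt "0 0.2 0 0 255" --pt "0 0.4 0 0 255" --pt "0 0.6 0 0 255" --pt "0 0.8 0 0 255" --pt "0 1 0 0 255" --pt "0 1 0 0 255" --pt "0 1 0 0 255" --pt "0 1 0 0 255" --pt "0 1 0 0 255" --pt "0 1 0 0 255"

```text
t: 7.8
tcp_pos: [0.5302, -0.2054, 0.0113]
orientation: [-2.167, -2.274, 0.0]
contact_force: [0.0, -2.3, -0.5]
gripper_width: 0.001
```

Call:
drive_tool --pt "0 0.2 0 0 255" --pt "0 0.4 0 0 255" --pt "0 0.6 0 0 255" --pt "0 0.8 0 0 255" --pt "0 1 0 0 255" --pt "0 1 0 0 255" --pt "0 1 0 0 255" --pt "0 1 0 0 255" --pt "0 1 0 0 255" --pt "0 1 0 0 255"

```text
t: 8.63
tcp_pos: [0.5302, -0.2044, 0.0113]
orientation: [-2.168, -2.274, -0.0]
contact_force: [-0.1, -0.3, 0.3]
gripper_width: 0.0
```

```bash
python3 - <<'E'
from h import *
t=grab("top","t4");print(bot.observe()['contact_force'])
hsv=t.max(2);m=(hsv<52).astype(np.uint8);m[:,:280]=0;m[:,302]=0;m[:,303:]=0;m[:222]=0;m[246:]=0
n,l,st,c=cv2.connectedComponentsWithStats(m);i=1+np.argmax(st[1:,4]);print(st[i],c[i],plane("top",[c[i]],.058))
E
```

```text
[ 0.50873863 -1.49891232  0.34313884]
[281 229  15  14 155] [287.98064516 235.50967742] [[ 0.52552682 -0.08512187  0.058     ]]
```

Call:
drive_tool --pt "0 0.2 0 0 255" --pt "0 0.4 0 0 255" --pt "0 0.6 0 0 255" --pt "0 0.8 0 0 255" --pt "0 1 0 0 255" --pt "0 1 0 0 255" --pt "0 1 0 0 255" --pt "0 1 0 0 255" --pt "0 1 0 0 255" --pt "0 1 0 0 255"

```text
t: 9.52
tcp_pos: [0.5306, -0.2038, 0.0115]
orientation: [2.167, 2.273, 0.0]
contact_force: [0.3, -5.4, 1.0]
gripper_width: 0.005
```

Call:
drive_tool --pt "0 0.2 0 0 255" --pt "0 0.4 0 0 255" --pt "0 0.6 0 0 255" --pt "0 0.8 0 0 255" --pt "0 1 0 0 255" --pt "0 1 0 0 255" --pt "0 1 0 0 255" --pt "0 1 0 0 255" --pt "0 1 0 0 255" --pt "0 1 0 0 255"

```text
t: 10.35
tcp_pos: [0.5311, -0.2035, 0.0117]
orientation: [2.166, 2.273, 0.0]
contact_force: [0.5, -8.4, -0.1]
gripper_width: -0.0
```

```bash
python3 - <<'E'
from h import *
s=grab("scene","s5");t=grab("top","t5");print(bot.observe()['tcp_pos'],bot.observe()['contact_force'])
m=(t.max(2)<52).astype(np.uint8);m[:,:280]=0;m[:,303:]=0;m[:222]=0;m[246:]=0
n,l,st,c=cv2.connectedComponentsWithStats(m);i=1+np.argmax(st[1:,4]);print(st[i],c[i],plane("top",[c[i]],.058))
k=lambda im,x,y,w,h,f:cv2.convertScaleAbs(cv2.resize(im[y:y+h,x:x+w],None,fx=f,fy=f,interpolation=2),alpha=1.4)
o=np.zeros((600,800,3),np.uint8);o[:250,:700]=k(t,268,205,140,50,5);o[255:575,:400]=k(s,190,105,100,80,4)
cv2.imwrite("pics/c5.png",o)
E
```

```text
[ 0.531049  -0.2034748  0.0116747] [ 0.89503543 -9.20482762  0.03218637]
[281 229  17  14 153] [288.05882353 235.58823529] [[ 0.52536667 -0.08525607  0.058     ]]
```

View pics/c5.png

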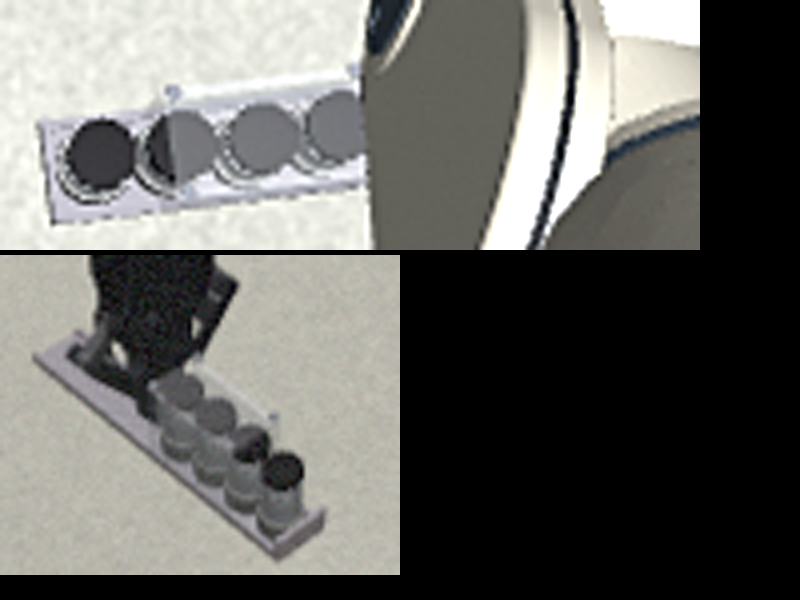

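All four vials stand touching and upright. The oldest is against the stop (cap at (102,153), push force 9 N). I'll back off, go up, open, and move over it.

Call:
drive_tool --pt "0.1 -2 0 0 255" --pt "0.2 -5 0 0 255" --pt "0.4 -9 0 0 255" --pt "0.5 -12 3 0 255" --pt "0.5 -12 15 0 255" --pt "0.5 -12 40 0 255" --pt "0.5 -12 65 0 255" --pt "0.5 -12 90 0 255" --pt "0.5 -12 115 0 255" --pt "0.5 -12 130 0 255"

```text
t: 11.28
tcp_pos: [0.5316, -0.2147, 0.1449]
orientation: [2.166, 2.272, 0.002]
contact_force: [1.3, -0.1, -0.3]
gripper_width: 0.002
```

Call:
drive_tool --pt "-0.5 15 0 0 0" --pt "-1 35 0 0 0" --pt "-2 55 0 0 0" --pt "-3 75 0 0 0" --pt "-4 95 0 0 0" --pt "-5 110 0 0 0" --pt "-5.7 120 0 0 0" --pt "-5.7 128.6 0 0 0" --pt "-5.7 128.6 0 0 0" --pt "-5.7 128.6 0 0 0"

```text
t: 12.12
tcp_pos: [0.525, -0.0856, 0.1413]
orientation: [-2.167, -2.275, 0.0]
contact_force: [-0.3, -0.6, -0.2]
gripper_width: 1.002
```

```bash
python3 - <<'E'
from h import *
s=grab("scene","s6");o=bot.observe();print(o['tcp_pos'],o['gripper_width'],o['contact_force'])
cv2.imwrite("pics/c6.png",cv2.convertScaleAbs(cv2.resize(s[70:190,180:310],None,fx=4,fy=4,interpolation=2),alpha=1.4))
E
```

```text
[ 0.5251305  -0.08600391  0.14130296] 0.9954116906267828 [-0.53059826 -0.0133154   0.07626748]
```

View pics/c6.png

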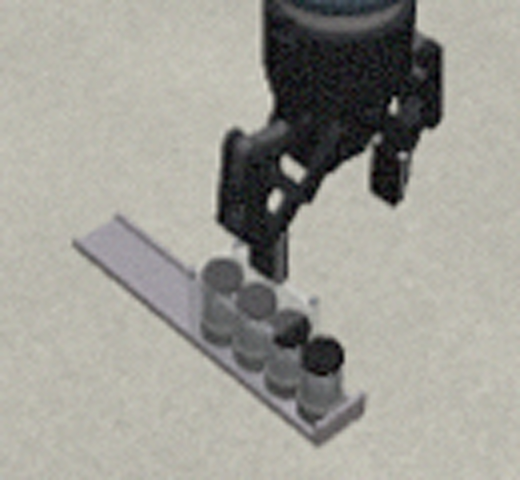

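The gripper is open above the oldest vial, and the four vials stand as they were left. I'll go down and grip.

Call:
drive_tool --pt "0 0 -15 0 0" --pt "0 0 -35 0 0" --pt "0 0 -55 0 0" --pt "0 0 -75 0 0" --pt "0 0 -92 0 0" --pt "0 0 -104 0 0" --pt "0 0 -110 0 0" --pt "0 0 -113 0 0" --pt "0 0 -113 0 0" --pt "0 0 -113 0 0"

```text
t: 13.0
tcp_pos: [0.5256, -0.0861, 0.0289]
orientation: [2.167, 2.273, 0.001]
contact_force: [0.3, 0.1, -1.0]
gripper_width: 1.005
```

Call:
drive_tool --pt "0 0 0 0 80" --pt "0 0 0 0 120" --pt "0 0 0 0 150" --pt "0 0 0 0 200" --pt "0 0 0 0 255" --pt "0 0 0 0 255" --pt "0 0 0 0 255" --pt "0 0 0 0 255" --pt "0 0 0 0 255" --pt "0 0 0 0 255" --force 35

```text
t: 13.83
tcp_pos: [0.5254, -0.0858, 0.0287]
orientation: [2.167, 2.274, 0.001]
contact_force: [0.2, 0.0, 5.8]
gripper_width: 0.307
```

Call:
drive_tool --pt "0 0 1 0 255" --pt "0 0 3 0 255" --pt "0 0 6 0 255" --pt "0 0 10 0 255" --pt "0 0 18 0 255" --pt "0 0 28 0 255" --pt "0 0 42 0 255" --pt "0 0 56 0 255" --pt "0 0 66 0 255" --pt "0 0 70 0 255"

```text
t: 14.67
tcp_pos: [0.5261, -0.086, 0.1005]
orientation: [2.166, 2.272, 0.003]
contact_force: [0.6, -0.7, 0.1]
gripper_width: 0.303
```

```bash
python3 - <<'E'
from h import *
s=grab("scene","s7");t=grab("top","t7");o=bot.observe();print(o['tcp_pos'],o['gripper_width'],o['contact_force'],R.from_rotvec(o['orientation']).as_matrix()[:2,0])
k=lambda im,x,y,w,h,f:cv2.convertScaleAbs(cv2.resize(im[y:y+h,x:x+w],None,fx=f,fy=f,interpolation=2),alpha=1.4)
cv2.imwrite("pics/c7.png",k(s,180,50,130,130,4.5))
E
```

```text
[ 0.52570025 -0.08589858  0.09947664] 0.3086124573448842 [-0.14226501 -0.83693777 -0.55789582] [-0.04803237  0.99884567]
```

View pics/c7.png

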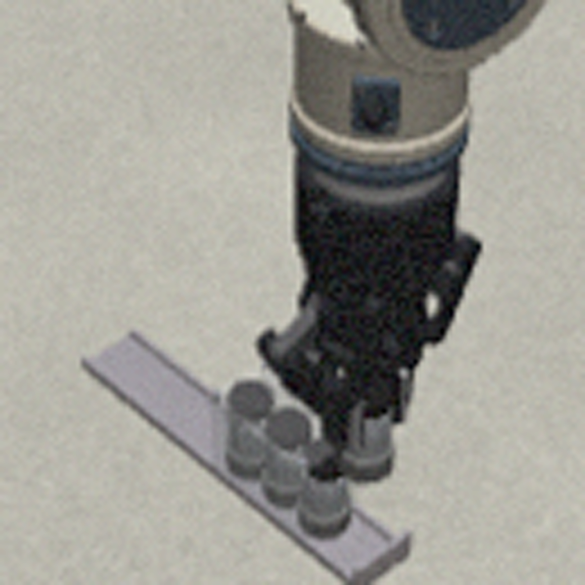

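The vial is held upright at crop (368,450), and the other three remain standing in the lane. I'll carry it over to the empty hole.

Call:
drive_tool --pt "1 6 5 0 255" --pt "2 16 12 0.01 255" --pt "4 32 20 0.03 255" --pt "6 50 25 0.05 255" --pt "9 70 25 0.07 255" --pt "12 92 25 0.09 255" --pt "15 114 25 0.11 255" --pt "18 136 25 0.13 255" --pt "21 158 25 0.15 255" --pt "24 180 25 0.17 255"

```text
t: 15.6
tcp_pos: [0.5486, 0.0962, 0.1232]
orientation: [-1.964, -2.451, 0.001]
contact_force: [0.2, -0.5, -1.0]
gripper_width: 0.307
```

Call:
drive_tool --pt "3 22 0 0.015 255" --pt "6 44 0 0.015 255" --pt "9 66 0 0.015 255" --pt "12 86 0 0.015 255" --pt "14 102 0 0.015 255" --pt "15 114 0 0.015 255" --pt "16 120 0 0.015 255" --pt "16 123 0 0.015 255" --pt "16 123 0 0.015 255" --pt "16 123 0 0.015 255"

```text
t: 16.43
tcp_pos: [0.5648, 0.2166, 0.1232]
orientation: [-1.948, -2.464, 0.001]
contact_force: [0.0, 0.8, -0.8]
gripper_width: 0.301
```

Call:
drive_tool --pt "0 0 -8 0 255" --pt "0 0 -20 0 255" --pt "0 0 -32 0 255" --pt "0 0 -42 0 255" --pt "0 0 -50 0 255" --pt "0 0 -56 0 255" --pt "0 0 -60 0 255" --pt "0 0 -62 0 255" --pt "0 0 -62 0 255" --pt "0 0 -62 0 255"

```text
t: 17.27
tcp_pos: [0.5653, 0.2173, 0.0616]
orientation: [1.948, 2.464, 0.001]
contact_force: [0.6, 0.5, -0.9]
gripper_width: 0.304
```

```bash
python3 - <<'E'
from h import *
s=grab("scene","s8");t=grab("top","t8");o=bot.observe();print(o['tcp_pos'],o['gripper_width'],o['contact_force'])
k=lambda im,x,y,w,h,f:cv2.convertScaleAbs(cv2.resize(im[y:y+h,x:x+w],None,fx=f,fy=f,interpolation=2),alpha=1.5)
p=np.zeros((600,800,3),np.uint8);p[:600,:500]=k(s,300,200,75,90,20/3);p[:360,500:]=k(t,105,190,100,120,3)
p[400:600,500:800]=k(cv2.imread("pics/scene0.png"),310,235,60,40,5)
cv2.imwrite("pics/c8.png",p)
E
```

```text
[0.56543509 0.21738224 0.06184011] 0.3069252314250705 [ 0.66672965  0.05260735 -1.39196342]
```

View pics/c8.png

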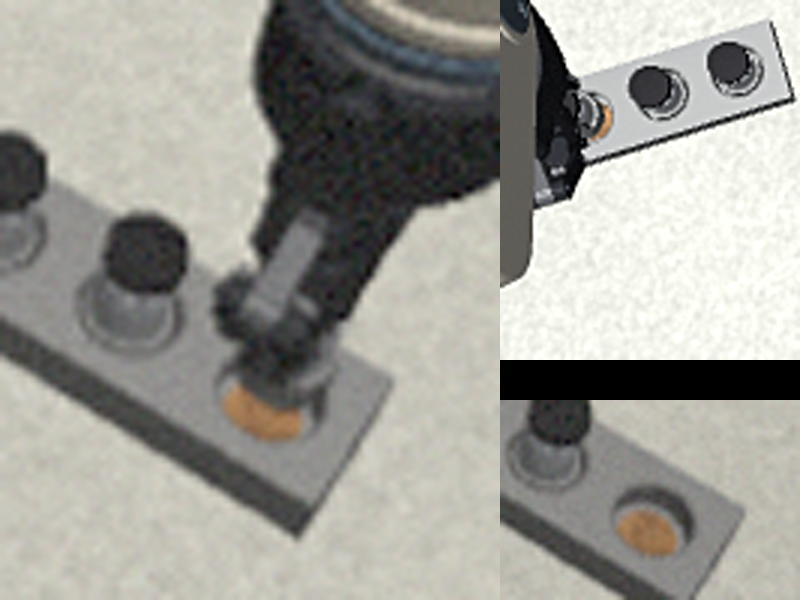

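The vial hangs upright over the cork hole, with its foot bottom at about (285,375) in the left crop. I'll go 9 mm lower and overlay the predicted circles to check the centring.

Call:
drive_tool --pt "0 0 -2 0 255" --pt "0 0 -4 0 255" --pt "0 0 -6 0 255" --pt "0 0 -8 0 255" --pt "0 0 -9 0 255" --pt "0 0 -9 0 255" --pt "0 0 -9 0 255" --pt "0 0 -9 0 255" --pt "0 0 -9 0 255" --pt "0 0 -9 0 255"

```text
t: 18.2
tcp_pos: [0.5651, 0.2172, 0.0524]
orientation: [1.948, 2.465, 0.0]
contact_force: [-1.0, 0.2, -0.3]
gripper_width: 0.304
```

```bash
python3 - <<'E'
from h import *
s=grab("scene","s9");t=grab("top","t9");s0=cv2.imread("pics/scene0.png");t0=cv2.imread("pics/top0.png");o=bot.observe();T=o['tcp_pos'];print(T,o['contact_force'])
a=np.linspace(0,2*np.pi,60)
circ=lambda x,y,z,r:np.c_[x+r*np.cos(a),y+r*np.sin(a),0*a+z]
H=(.5655,.2175)
def pan(n,im,x,y,w,h,f,cs):
    q=cv2.convertScaleAbs(cv2.resize(im[y:y+h,x:x+w],None,fx=f,fy=f,interpolation=2),alpha=1.5)
    for C,col in cs:
        P=(proj(n,C)-[x,y]+.5)*f-.5; cv2.polylines(q,[np.round(P*8).astype(int)],True,col,1,cv2.LINE_AA,3)
    return q
hole=(circ(*H,.024,.017),(0,255,0)); cork=(circ(*H,.006,.013),(255,255,0))
zb=T[2]-.0245
foot=(circ(T[0],T[1],zb,.0155),(0,0,255)); ftop=(circ(T[0],T[1],zb+.016,.0155),(255,0,255))
p=np.zeros((600,800,3),np.uint8)
p[:300,:400]=pan("scene",s0,320,240,40,30,10,[hole,cork]);p[:300,400:]=pan("top",t0,115,215,40,30,10,[hole,cork])
p[300:,:400]=pan("scene",s,320,240,40,30,10,[hole,foot,ftop]);p[300:,400:]=pan("top",t,115,215,40,30,10,[hole,foot,ftop])
cv2.imwrite("pics/c9.png",p)
E
```

```text
[0.56514687 0.21719296 0.0524159 ] [-0.34617768 -1.1737774  -1.54825936]
```

View pics/c9.png

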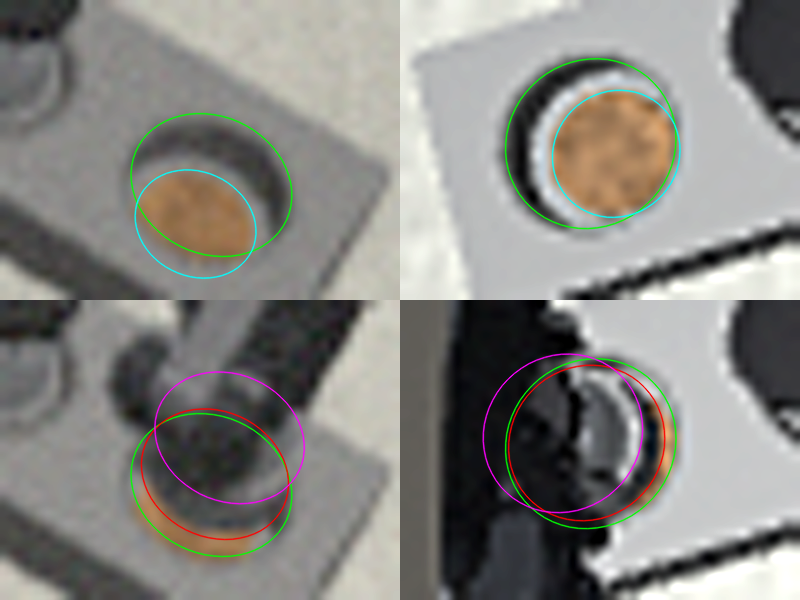

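Both hole circles agree with the estimate to about 0.5 mm. The held foot's right edge may lie slightly left of the prediction in the top view, so I'll check it numerically.

```bash
python3 - <<'E'
from h import *
t=cv2.imread("pics/top9.png") if 0 else cv2.imread("pics/t9.png");t0=cv2.imread("pics/top0.png");s=cv2.imread("pics/s9.png")
for y in(228,229,230,231): print(y,"RGB 136..144",[tuple(int(v) for v in t[y,x,::-1]) for x in range(136,145)])
print("t0 229",[int(v) for v in t0[229,121:146].sum(1)//3])
print("hole@024",proj("top",[(.5655,.2175,.024)]),"foot",proj("top",[(.56515,.2172,.028)]),"edge px/mm",405/802)
for x in(334,336,338,340,342,344): print(x,"R-B 284..300 scene",[int(s[y,x,2])-int(s[y,x,0]) for y in range(284,300)])
for c in(.005,0,-.005): pass
E
```

```text
228 RGB 136..144 [(47, 49, 50), (62, 63, 65), (140, 142, 143), (54, 57, 58), (16, 21, 26), (153, 115, 78), (113, 95, 76), (135, 137, 140), (133, 134, 136)]
229 RGB 136..144 [(48, 49, 51), (74, 78, 79), (140, 142, 143), (28, 29, 30), (14, 19, 23), (120, 91, 64), (107, 91, 75), (135, 137, 141), (133, 135, 136)]
230 RGB 136..144 [(49, 52, 53), (79, 81, 82), (133, 135, 135), (34, 37, 38), (20, 24, 28), (149, 112, 75), (100, 92, 85), (134, 137, 140), (134, 135, 136)]
231 RGB 136..144 [(61, 63, 64), (112, 114, 114), (97, 98, 98), (29, 30, 32), (49, 43, 38), (145, 107, 72), (113, 106, 100), (135, 137, 139), (133, 135, 136)]
t0 229 [124, 124, 128, 121, 73, 26, 20, 112, 136, 80, 66, 78, 89, 88, 92, 97, 87, 78, 79, 90, 101, 85, 129, 127, 126]
hole@024 [[133.5793153  228.83231251]] foot [[133.15292088 228.76090673]] edge px/mm 0.5049875311720698
334 R-B 284..300 scene [8, 9, 9, 8, 12, 7, 8, 9, 7, 8, 4, 8, 9, 11, 10, 9]
336 R-B 284..300 scene [9, 10, 12, 8, 8, 11, 7, 9, 7, 8, 9, 8, 7, 11, 8, 9]
338 R-B 284..300 scene [8, 8, 9, 10, 8, 10, 11, 8, 8, 9, 7, 7, 9, 9, 8, 7]
340 R-B 284..300 scene [9, 9, 8, 9, 10, 6, 8, 8, 9, 7, 8, 10, 9, 6, 7, 11]
342 R-B 284..300 scene [8, 12, 10, 7, 8, 9, 10, 8, 8, 7, 8, 8, 7, 9, 8, 9]
344 R-B 284..300 scene [8, 9, 9, 10, 8, 9, 9, 8, 7, 9, 8, 10, 8, 9, 10, 7]
```

The foot's edge indicates that the vial sits about 0.9 mm further +y than the TCP. I'll correct by (+0.4, −0.6) mm and insert slowly.

Call:
drive_tool --pt "0.2 -0.3 0 0 255" --pt "0.4 -0.6 0 0 255" --pt "0.4 -0.6 -1 0 255" --pt "0.4 -0.6 -2 0 255" --pt "0.4 -0.6 -3 0 255" --pt "0.4 -0.6 -4 0 255" --pt "0.4 -0.6 -5 0 255" --pt "0.4 -0.6 -6 0 255" --pt "0.4 -0.6 -7 0 255" --pt "0.4 -0.6 -7 0 255"

```text
t: 19.13
tcp_pos: [0.5657, 0.2167, 0.0452]
orientation: [1.948, 2.464, 0.001]
contact_force: [0.7, 1.0, -0.7]
gripper_width: 0.308
```

The foot bottom is below the rim and there is no contact force, so the vial has entered the hole. I'll carry on down.

Call:
drive_tool --pt "0 0 -1 0 255" --pt "0 0 -2.5 0 255" --pt "0 0 -4 0 255" --pt "0 0 -5.5 0 255" --pt "0 0 -7 0 255" --pt "0 0 -8.5 0 255" --pt "0 0 -10 0 255" --pt "0 0 -11.5 0 255" --pt "0 0 -12.5 0 255" --pt "0 0 -12.5 0 255"

```text
t: 19.97
tcp_pos: [0.5657, 0.2167, 0.0327]
orientation: [1.948, 2.464, 0.001]
contact_force: [2.4, 1.9, -1.6]
gripper_width: 0.304
```

Call:
drive_tool --pt "0 0 -0.3 0 255" --pt "0 0 -0.6 0 255" --pt "0 0 -0.9 0 255" --pt "0 0 -1.2 0 255" --pt "0 0 -1.5 0 255" --pt "0 0 -1.8 0 255" --pt "0 0 -2 0 255" --pt "0 0 -2 0 255" --pt "0 0 -2 0 255" --pt "0 0 -2 0 255"

```text
t: 20.8
tcp_pos: [0.5657, 0.2167, 0.0309]
orientation: [1.948, 2.464, 0.001]
contact_force: [3.5, 2.9, 1.5]
gripper_width: 0.305
```

Call:
drive_tool --pt "0 0 -0.2 0 255" --pt "0 0 -0.4 0 255" --pt "0 0 -0.6 0 255" --pt "0 0 -0.8 0 255" --pt "0 0 -0.8 0 255" --pt "0 0 -0.8 0 255" --pt "0 0 -0.8 0 255" --pt "0 0 -0.8 0 255" --pt "0 0 -0.8 0 255" --pt "0 0 -0.8 0 255"

```text
t: 21.63
tcp_pos: [0.5658, 0.2168, 0.0307]
orientation: [1.948, 2.464, 0.001]
contact_force: [1.4, 3.0, 8.4]
gripper_width: 0.309
```

It is seated: 8.4 N upward at the predicted height of 30.7 mm. I'll release gently and withdraw.

Call:
drive_tool --pt "0 0 0.6 0 160" --pt "0 0 0.6 0 150" --pt "0 0 0.6 0 140" --pt "0 0 0.6 0 120" --pt "0 0 0.6 0 90" --pt "0 0 0.6 0 50" --pt "0 0 0.6 0 0" --pt "0 0 0.6 0 0" --pt "0 0 0.6 0 0" --pt "0 0 0.6 0 0" --force 20

```text
t: 22.47
tcp_pos: [0.5654, 0.2166, 0.0306]
orientation: [-1.948, -2.465, 0.0]
contact_force: [0.4, -0.0, 0.0]
gripper_width: 1.0
```

Call:
drive_tool --pt "0 0 5 0 0" --pt "0 0 15 0 0" --pt "0 0 30 0 0" --pt "0 0 50 0 0" --pt "0 0 70 0 0" --pt "0 0 90 0 0" --pt "0 0 110 0 0" --pt "0 0 130 0 0" --pt "-20 0 150 0 0" --pt "-50 0 160 0 0"

```text
t: 23.3
tcp_pos: [0.5183, 0.2173, 0.1943]
orientation: [1.947, 2.461, 0.009]
contact_force: [0.4, -0.4, 0.4]
gripper_width: 1.0
```

Call:
drive_tool --pt "-10 20 0 0 0" --pt "-20 45 0 0 0" --pt "-30 70 0 0 0" --pt "-40 95 0 0 0" --pt "-50 120 0 0 0" --pt "-60 145 0 0 0" --pt "-60 165 0 0 0" --pt "-60 175 0 0 0" --pt "-60 175 0 0 0" --pt "-60 175 0 0 0"

```text
t: 24.13
tcp_pos: [0.4555, 0.3913, 0.1909]
orientation: [1.947, 2.465, -0.0]
contact_force: [-0.3, -0.3, -0.8]
gripper_width: 0.996
```

```bash
python3 - <<'E'
from h import *
s=grab("scene","s10");t=grab("top","t10");o=bot.observe();print(o['t'],o['tcp_pos'],o['contact_force'])
k=lambda im,x,y,w,h,f:cv2.convertScaleAbs(cv2.resize(im[y:y+h,x:x+w],None,fx=f,fy=f,interpolation=2),alpha=1.4)
p=np.zeros((600,800,3),np.uint8);p[:200,:560]=k(t,268,205,140,50,4);p[200:600,:400]=k(s,270,205,100,100,4);p[200:600,400:]=k(t,110,180,100,100,4)
p[:200,560:]=k(s,190,105,96,80,2.5)
cv2.imwrite("pics/c10.png",p)
E
```

```text
24.2333 [0.45555157 0.39036814 0.19067187] [0.38689664 0.48945224 1.17115056]
```

View pics/c10.png

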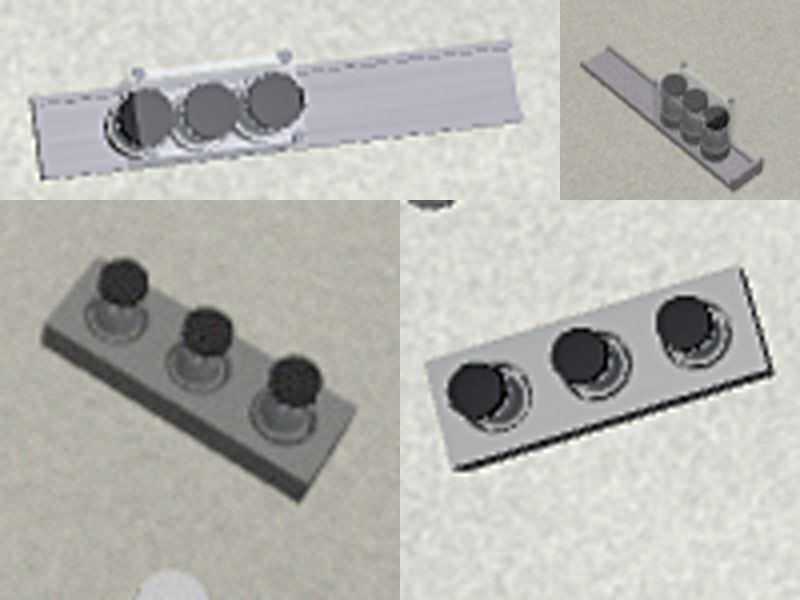

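The vial sits fully down and upright in the last hole (caps at (295,380) in the scene view and (477,390) in the top view). The two rack vials look undisturbed, and three vials stand touching in the lane. Everything checks, so I'm handing in.

```bash
python3 -c "
from cell import bot
print(bot.hand_in())"
```

```text
the job is handed in; nothing more can be done
None
```

The job is done and handed in at about 24 s of the 58 s allowed; no verdict was reported.

- **Push:** I slid the waiting vial in with closed fingers, low on its foot, until the push force rose to 9 N. Pictures showed the oldest vial upright against the stop, and the other three stayed standing in the lane.
- **Transfer:** I gripped the oldest vial at 35 N, carried it to the cork hole, and lowered it until it met the floor. There it read 8.4 N, with the tool at the predicted height of 30.7 mm. I then released it and moved the arm clear.
- **Last checks:** The final pictures from both cameras show the vial upright and fully down in the hole. The two vials already in the rack look unmoved. I did not look again at the screwdriver, pot or battery at the end, but the arm never went near them.
- **Disagreements:** The two cameras differed by up to about 3 mm on vial positions. The held vial also sat about 0.9 mm off the tool centre, so I corrected for that before inserting. A side force of up to about 3.5 N during insertion suggests light contact with the hole wall.

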